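# Prop the dish clip open and load the carrier

### The job

Stand the brass weight in the round blue pan on the tail of the sprung clip arm, so that its weight holds the arm's nose up. Then slide the green dish carrier by its orange handle, flat along the stage plate, beneath the raised nose until it is home against the back stop, straight and with the dish centred under the nose. Leave the weight standing in the pan, so that the arm stays up for the alignment check, and let go of everything.

Things in the scene. Friction and masses are not known exactly. Their poses are not given: they have to be found in the camera images.
- weight_center (a point): Brass weight: upright polished-brass cylinder, 38 mm wide, 60 mm tall, about 0.55 kg. This point is its centre, 30 mm above its underside. It stands on the table left of the stage, in a row along y with a same-sized silver-grey aluminium one (too light to open the arm) and a blue-capped vial, in any order, centres about 95 mm apart: fingers have most room at its -x and +x sides.
- pan (a point): Centre of the floor of the round blue pan (inner diameter 72 mm, rim 5 mm above the floor, black mat) on the tail of the blue clip arm; it moves with the arm. Arm closed: floor sloping 13 degrees, this point 64 mm above the stage plate's top. Pressed down to the open stop: floor level, this point 45 mm above the plate's top. Nothing stands beside or above the pan.
- clip_arm (a joint): Angle of the clip arm, rad: 0 closed (sprung shut, rubber-footed nose 4 mm above the stage plate, too low for the carrier), 0.22 open stop (nose 31 mm above the plate). The hinge lies between pan and nose; pushing the pan down lifts the nose. About 2 N on the pan starts it, 3 N holds it open; the brass weight standing in the pan does this alone.
- carrier_handle (a point): Centre of the carrier's orange handle, an upright block 22 (x) by 28 (y) by 50 mm tall; the point is 31 mm above the stage plate. Carrier: loose green plate 126 x 72 x 6 mm, 0.25 kg. Its x points from the handle to the clear dish (56 mm wide, top 19 mm above the stage plate), centre 78 mm ahead; the green plate ends 114 mm ahead. Starts on the stage plate before the arm, up to 12 degrees askew.
- home (a point): Point on the silver stage plate's top (30 mm above the table) under the arm's nose, where the dish's centre must come. Stage frame, fixed but placed anew each run: x is the way the carrier slides in, y points to the pan (centre at x 0, y 205 mm when open), z up. Face of the back stop (dark bar): x = 36 mm; carrier home: handle's centre at x = -78, y = 0. Plate: x -200 to 70, y -60 to 60 mm.
Things that resemble listed ones, but are neither listed nor needed, are in the scene too. There is more than one size of the part that bears carrier_handle; the job needs the smallest.

How it is judged:
On the way:
1. the brass weight stands in the pan and holds the arm open while the carrier is still outside (value of joint clip_arm above 0.17 rad and distance between weight_center and pan below 0.045 m and x of carrier_handle in the frame of home below -0.12 m), for 0.2 s.
At the end, for the whole second after the job is handed in: The arm is open beyond 0.17 rad with the brass weight standing upright in the pan; the carrier lies flat on the stage plate, its handle within 15 mm along x and 18 mm along y of its home place (78 mm before the home point), straight to within 0.2 rad (11 degrees) (value of joint clip_arm above 0.17 rad and distance between weight_center and pan below 0.045 m and angle between weight_center's own z axis and vertical below 0.3 rad and x of carrier_handle in the frame of home between -0.093 and -0.063 m and y of carrier_handle in the frame of home between -0.018 and 0.018 m and z of carrier_handle in the frame of home below 0.036 m and angle between the x axis of carrier_handle and the x axis of home, either way round below 0.2 rad); the robot touches nothing.
It fails at once if the carrier is lifted more than 25 mm off the plate (z of carrier_handle in the frame of home above 0.056 m).
It fails at once if the carrier is tipped by more than 17 degrees (angle between carrier_handle's own z axis and vertical above 0.3 rad).
It also fails if it takes over 48 s, if anything falls off the work surface, if the arm or the gripper's body presses on something with over 40 N, if the wrist force passes 120 N, or if a joint passes its speed limit or range.

### The arm

A 6-joint arm with a two-finger parallel gripper is mounted at the origin on the work surface. World frame = base frame: x ahead of the robot, y to its left, z up, the work surface at z = 0. Lengths are in m, angles in rad, forces in N, time in s.
With the tool pointing down it reaches from about 0.35 to 0.925 m from the base axis. Payload 6.4 kg.
Tool frame: the origin (TCP) lies midway between the tips of the shut fingers; the grasp point (between the pads) lies 19 mm behind it (grip_point_offset is the distance from the TCP to the grasp point, in m); z points along the fingers, y is the line along which they close (so a half turn about z gives the same grasp; the last joint's range is limited). The gripper opens to 85 mm and grips with 20 to 120 N. Pads are 22 mm wide; open, the fingers measure 114 mm over their backs; the gripper's body (76 mm by 85 mm) begins 54 mm behind the grasp point. The pads swing forward as they close: fully open they stand 13 mm farther back than shut.
Start: joints at [-1.414, 0.245, 1.558, -0, 1.339, -0.174], TCP at [0.211, -0.615, 0.231] pointing down, gripper open.
Joint ranges: [-3.13, 3.13], [-1.02, 2.26], [0.13, 2.54], [-0.95, 4.09], [0.21, 2.88], [-2.74, 2.74]. Speed limits (rad/s): [2.57, 2.57, 3.14, 3.14, 3.14, 3.14].

### API

Orientations are given as a rotation vector (axis times angle).
In Python, from workcell import observe, snapshot, sign_off, grip_point_offset gives the robot as it stands.
- The arm moves only by the tool drive_tool, never from a script. Its argument "targets" is a list of rows, each a list of 3 entries, a list of its own where there are three numbers: the shift along the world's x, y, z as a fraction of full scale, then the turn, a rotation vector about the world's x, y, z as a fraction of full scale, then the closure in counts, from 0 (fully open) to 255 (shut). In form: [[[x, y, z], [rx, ry, rz], grip], ...]. A call has exactly 8 rows; each row is the pose to reach, as a shift and turn from the pose commanded when the call began; what a row does not reach only later rows make up. Full scale, the value 1, is 1 m for a shift and 30 degrees for a turn. A row lasts 1/8 s, in which the tool goes at most 62.5 mm and 10.7 degrees, less where a joint would pass 70% of its speed; a pose out of reach is approached as far as the arm can. A call with a number of a shift or a turn outside -1 to 1 is refused whole. A call with a gripper value outside its range is refused whole. The fingers move at their own pace and stop on an object; "squeeze" is the grip in N (left out, the last holds). Time passes only in rows, so rows that repeat a pose let the fingers close, or fill a call up. It gives the time, the measured TCP pose, the force, the opening and the grip force at its end, in the units of the state.
- observe(): the state, without advancing time (a new reading comes with each control period).
- snapshot(name): name is "scene" or "top"; returns a dict with "frame" (420x560x3 uint8, red, green, blue), "fx", "fy", "cx", "cy" (pixels), "D" ([k1, k2, p1, p2, k3] as OpenCV has them; the pictures are not rectified), "cam_to_world" (4x4, takes a point from camera to world coordinates). Camera axes: x right, y down, z forward; pixel columns grow to the right and rows downward; lengths in m; the calibration is good to about 2 mm. A picture is of the moment at which its call begins. There is no depth.
- sign_off(): hands the job in; it is judged then, once.
The state is a dict: "t": time; "qpos": joint angles; "joint_vel": joint speeds; "joint_efforts": joint torques, N m; "eef_pos": TCP position; "eef_rot": TCP orientation; "ft_force": force on the tool from outside, world axes, zero at the start; "moment": the same for the moment, N m; "opening": opening from 0.0 (shut) to 1.0 (fully open); "grasp_force": force on a finger pad.
Only numpy, scipy, OpenCV 4.12 (cv2) and the standard library are available. Lean on these libraries where they do the work, as an engineer would, in place of code of your own. Each camera call takes 0.05 s, during which the arm holds its last target. There are 200 camera calls.

## Working session

There is one attempt and no reset: what is moved stays moved. The work goes in short steps, Python scripts to look and compute and a tool call to move; the robot and the scene stay as the last step left them, time stands still between calls to the robot, and variables do not carry over. Pictures are saved under pics/ and viewed, at most 10 in all, crops included, and the job is handed in when it is done.

Besides the shell and the picture viewer there is one more tool, called after "Emit:" as a command line: name --argument value ..., lists and objects as JSON in quotes. drive_tool: Moves the arm, as the interface text tells. Its arguments: {"type":"object","properties":{"targets":{"type":"array","items":{"type":"array"}},"squeeze":{"type":"number"}},"required":["targets"]}

```bash
mkdir -p pics; cat > h.py <<'E'
import numpy as np, cv2
from workcell import observe, snapshot, sign_off, grip_point_offset
def snap(n,save=None):
    s=snapshot(n); s['K']=np.array([[s['fx'],0,s['cx']],[0,s['fy'],s['cy']],[0,0,1.]])
    if save: cv2.imwrite('pics/'+save,s['frame'][:,:,::-1])
    s['hsv']=cv2.cvtColor(s['frame'],cv2.COLOR_RGB2HSV)
    return s
def ray(s,uv):
    p=cv2.undistortPoints(np.array([[uv]],float),s['K'],np.array(s['D'],float))[0,0]
    T=np.array(s['cam_to_world']); return T[:3,3],T[:3,:3]@np.array([p[0],p[1],1])
def onz(s,uv,z):
    o,d=ray(s,uv); return o+d*(z-o[2])/d[2]
def proj(s,P):
    T=np.linalg.inv(np.array(s['cam_to_world']))
    r,_=cv2.Rodrigues(T[:3,:3]); return cv2.projectPoints(np.array([P],float),r,T[:3,3],s['K'],np.array(s['D'],float))[0][0,0]
E
python3 - <<'E'
from h import *
a=snap('top','top.png');b=snap('scene','scene.png')
for s in(a,b):print(np.round(s['cam_to_world'],3),s['fx'])
print(observe(),grip_point_offset)
E
```

```text
[[-0.000e+00 -9.990e-01  5.000e-02  3.410e-01]
 [-1.000e+00  1.000e-03  1.700e-02 -1.330e-01]
 [-1.700e-02 -5.000e-02 -9.990e-01  1.396e+00]
 [ 0.000e+00  0.000e+00  0.000e+00  1.000e+00]] 404.3636327146196
[[-0.82   0.362 -0.443  0.988]
 [ 0.572  0.523 -0.632  0.692]
 [ 0.003 -0.772 -0.635  0.921]
 [ 0.     0.     0.     1.   ]] 392.8920407506127
{'t': 0.1, 'qpos': array([-1.41410848e+00,  2.45735947e-01,  1.55892719e+00,  2.88914198e-05,
        1.33871278e+00, -1.74088386e-01]), 'joint_vel': array([-0.00144409, -0.00294971, -0.00416325, -0.00048889,  0.00038475,
       -0.00098369]), 'joint_efforts': array([ 1.17713817e-04, -4.30665421e+01, -3.27132797e+01, -9.92749938e-05,
        2.78480918e-03, -1.98119375e-05]), 'eef_pos': array([ 0.21104284, -0.61423816,  0.23027696]), 'eef_rot': array([-3.09696725e+00, -5.16912762e-01, -6.84864177e-05]), 'ft_force': array([ 0.58989638, -0.60779656,  0.74442053]), 'moment': array([-0.01000528,  0.04223367,  0.04925817]), 'grasp_force': 0.0, 'opening': 0.9939903628493274} 0.0187
```

View pics/top.png

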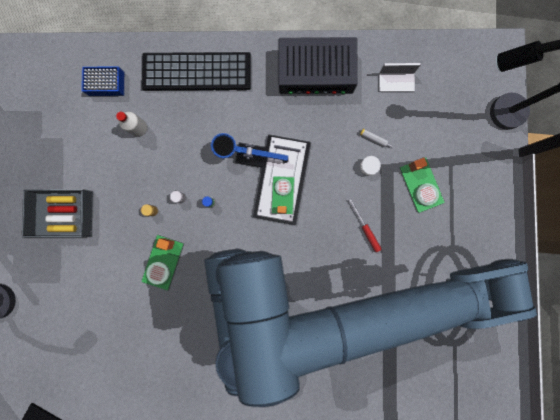

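View pics/scene.png

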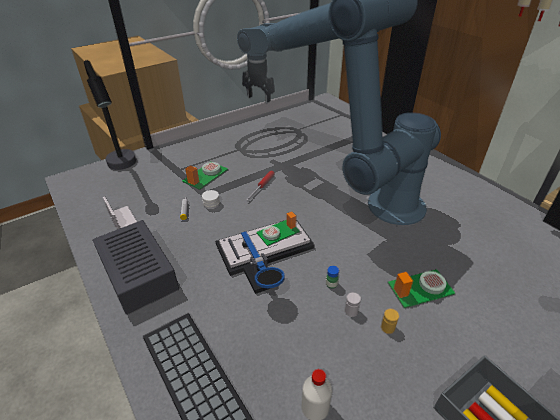

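The top view shows the brass weight at (148,211), silver at (176,197), vial at (207,202), pan at (224,146) and stage corners near (272,136), (310,142), (294,223), (254,216). The carrier's handle is at (282,209) and its dish at (284,187). The scene view agrees: brass at (390,320), pan at (269,278), handle at (292,219).

```bash
python3 - <<'E'
from h import *
a=snap('top');b=snap('scene')
def blobs(s,lo,hi,roi,mn=15):
    m=cv2.inRange(s['hsv'],lo,hi); k=np.zeros_like(m); x0,y0,x1,y1=roi; k[y0:y1,x0:x1]=m[y0:y1,x0:x1]
    n,l,st,c=cv2.connectedComponentsWithStats(k)
    return [(st[i],c[i],l==i) for i in range(1,n) if st[i][4]>=mn]
print('brass hsv',a['hsv'][211,148],b['hsv'][315,390])
for s,roi in((a,(135,198,162,225)),(b,(375,300,405,340))):
    for st,c,m in blobs(s,(12,100,80),(30,255,255),roi): print('brass',st,c, 'z.06',onz(s,c,.06),'z.03',onz(s,c,.03))
for s,roi in((a,(265,195,300,225)),(b,(280,205,305,235))):
    for st,c,m in blobs(s,(3,150,80),(16,255,255),roi): print('orange',st,c,'z.086',onz(s,c,.086),'z.061',onz(s,c,.061), cv2.minAreaRect(np.argwhere(m)[:,::-1].astype(np.float32)))
for st,c,m in blobs(a,(40,100,50),(85,255,255),(255,170,305,222)): 
    print('green',st,c)
    r=cv2.minAreaRect(np.argwhere(m)[:,::-1].astype(np.float32)); 
    for p in cv2.boxPoints(r): print(p,onz(a,p,.036))
for st,c,m in blobs(a,(100,120,50),(125,255,255),(200,125,300,170)): print('blue',st,c)
# plate: bright, low saturation
m=cv2.inRange(a['hsv'],(0,0,150),(180,60,255)); k=np.zeros_like(m);k[130:230,245:320]=m[130:230,245:320]
r=cv2.minAreaRect(cv2.findNonZero(k)); print(r)
for p in cv2.boxPoints(r): print(p,onz(a,p,.03))
big=cv2.resize(a['frame'][125:230,130:320],None,fx=4.2,fy=4.2,interpolation=cv2.INTER_CUBIC)
cv2.imwrite('pics/topc.png',big[:,:,::-1])
E
```

```text
brass hsv [ 21 139 215] [ 20 172 188]
brass [141 205  16  11 145] [148.42068966 210.13793103] z.06 [0.40757507 0.34129345 0.06      ] z.03 [0.40906436 0.35193558 0.03      ]
brass [381 309  18  25 325] [389.48923077 320.63076923] z.06 [0.42864408 0.36171178 0.06      ] z.03 [0.4091583  0.35020952 0.03      ]
orange [278 207   8   6  47] [281.57446809 209.44680851] z.086 [ 0.40813231 -0.10215234  0.086     ] z.061 [ 0.40940866 -0.10157237  0.061     ] ((281.5, 209.5), (5.0, 7.0), 90.0)
orange [287 212   9  17 122] [290.81967213 219.54098361] z.086 [ 0.42564456 -0.07871136  0.086     ] z.061 [ 0.40881078 -0.10178601  0.061     ] ((291.0, 220.0), (16.0, 8.0), 90.0)
green [272 177  22  37 410] [282.35853659 197.1097561 ]
[271.46384 212.26021] [ 0.40122905 -0.06693304  0.036     ]
[273.16745 176.48418] [ 0.52236217 -0.07252002  0.036     ]
[293.26474 177.44118] [ 0.51895278 -0.14048448  0.036     ]
[291.56113 213.21721] [ 0.39795006 -0.13460732  0.036     ]
blue [211 133  36  25 267] [227.61048689 146.67041199]
blue [252 149  36  12 204] [268.34803922 154.41666667]
((282.0, 177.5), (95.0, 74.0), 90.0)
[245. 130.] [0.6832523  0.02436295 0.03      ]
[319. 130.] [ 0.68216945 -0.22845851  0.03      ]
[319. 225.] [ 0.3583779  -0.22705062  0.03      ]
[245. 225.] [0.35845151 0.02282864 0.03      ]
```

View pics/topc.png

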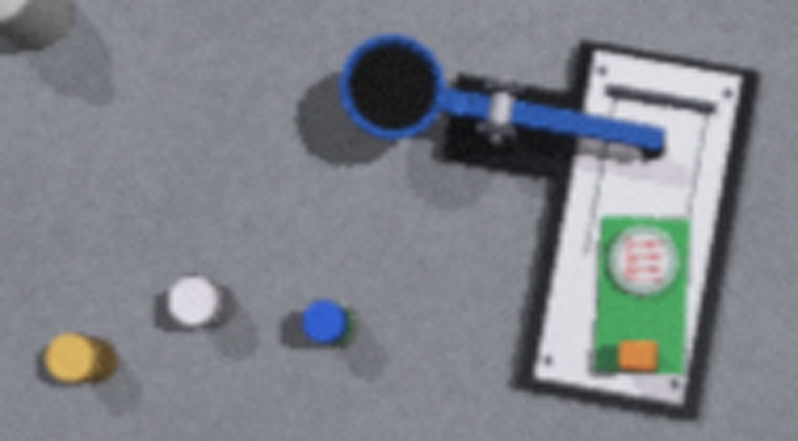

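The crop shows the white plate's corners near (592,46), (745,72), (685,412), (535,378) in crop pixels at 4.2x, the pan's ring centred at (391,87) and the nose at about (655,140). I'll fit the plate and pan next.

```bash
python3 - <<'E'
from h import *
a=snap('top')
m=((a['hsv'][:,:,2]>185)&(a['hsv'][:,:,1]<40)).astype(np.uint8); k=np.zeros_like(m);k[132:226,250:314]=m[132:226,250:314]
n,l,st,c=cv2.connectedComponentsWithStats(k); i=1+np.argmax(st[1:,4]);print(st[i])
P=np.array([onz(a,(p+0.0),.03)[:2] for p in cv2.findNonZero((l==i).astype(np.uint8))[:,0].astype(float)])
r=cv2.minAreaRect((P*1000).astype(np.float32));print(r)
B=cv2.boxPoints(r)/1000;print(B)
# axes: long side
e=[B[1]-B[0],B[2]-B[1]];L=max(e,key=np.linalg.norm);x=L/np.linalg.norm(L);x=x*np.sign(x[0]);y=np.array([-x[1],x[0]])
c=np.array(r[0])/1000; home=c+x*0.065; print('x',x,np.degrees(np.arctan2(x[1],x[0])),'home',home,'handle home',home-.078*x,'pan open',home+.205*y)
m=cv2.inRange(a['hsv'],(100,120,50),(125,255,255));m[:,:208]=0;m[:,238:]=0;m[:130]=0;m[162:]=0
(cx,cy),rad=cv2.minEnclosingCircle(cv2.findNonZero(m)[cv2.findNonZero(m)[:,0,0]<235]); print(cx,cy,rad,'pan closed',onz(a,(cx,cy),.099))
from scipy.spatial.transform import Rotation as R
print(R.from_rotvec(observe()['eef_rot']).as_matrix().round(3))
h=np.array([.4092,-.1017]);print('handle in home',x@(h-home),y@(h-home))
E
```

```text
[ 258  138   48   82 1514]
((516.8834228515625, -100.91004943847656), (118.15548706054688, 267.8073425292969), 79.76905822753906)
[[ 0.37461567 -0.13526498]
 [ 0.6381649  -0.18283191]
 [ 0.6591512  -0.06655511]
 [ 0.395602   -0.01898819]]
x [ 0.9840998  -0.17761621] -10.230942 home [ 0.58084991 -0.1124551 ] handle home [ 0.50409012 -0.09860104] pan open [0.61726123 0.08928536]
223.1016082763672 145.43850708007812 12.614890098571777 pan closed [0.61561698 0.08737869 0.099     ]
[[ 0.946  0.325 -0.   ]
 [ 0.325 -0.946  0.001]
 [ 0.    -0.001 -1.   ]]
handle in home -0.17083091929363667 -0.019903711522973235
```

Emit:
drive_tool --targets '[[[0.036,0.046,0],[0,0,0.125],0],[[0.073,0.091,0],[0,0,0.25],0],[[0.109,0.137,0],[0,0,0.375],0],[[0.145,0.182,0],[0,0,0.5],0],[[0.181,0.228,0],[0,0,0.625],0],[[0.217,0.274,0],[0,0,0.75],0],[[0.254,0.319,0],[0,0,0.875],0],[[0.29,0.365,0],[0,0,1],0]]'

```text
t: 1.25
eef_pos: [0.5021, -0.2482, 0.2315]
eef_rot: [2.857, 1.304, 0.0]
ft_force: [0.3, -0.2, 0.4]
opening: 0.996
grasp_force: 0.0
```

Emit:
drive_tool --targets '[[[0,0.045,0],[0,0,0.125],0],[[0,0.09,0],[0,0,0.25],0],[[0,0.135,0],[0,0,0.375],0],[[0,0.18,0],[0,0,0.5],0],[[0,0.225,0],[0,0,0.625],0],[[0,0.27,0],[0,0,0.75],0],[[0,0.315,0],[0,0,0.875],0],[[0,0.36,0],[0,0,1],0]]'

```text
t: 2.25
eef_pos: [0.5009, 0.1117, 0.2314]
eef_rot: [2.423, 2.0, 0.0]
ft_force: [-0.2, -0.5, 0.0]
opening: 1.004
grasp_force: 0.0
```

Emit:
drive_tool --targets '[[[-0.018,0.048,0],[0,0,0.074],0],[[-0.037,0.096,0],[0,0,0.148],0],[[-0.055,0.145,0],[0,0,0.222],0],[[-0.074,0.193,0],[0,0,0.296],0],[[-0.092,0.241,0],[0,0,0.368],0],[[-0.092,0.241,-0.04],[0,0,0.368],0],[[-0.092,0.241,-0.08],[0,0,0.368],0],[[-0.092,0.241,-0.1],[0,0,0.368],0]]'

```text
t: 3.25
eef_pos: [0.4076, 0.3507, 0.1287]
eef_rot: [-2.22, -2.221, 0.006]
ft_force: [0.4, 0.8, 0.2]
opening: 1.001
grasp_force: 0.0
```

Emit:
drive_tool --targets '[[[0,0,-0.03],[0,0,0],0],[[0,0,-0.06],[0,0,0],0],[[0,0,-0.09],[0,0,0],0],[[0,0,-0.107],[0,0,0],0],[[0,0,-0.107],[0,0,0],60],[[0,0,-0.107],[0,0,0],150],[[0,0,-0.107],[0,0,0],255],[[0,0,-0.107],[0,0,0],255]]' --squeeze 50

```text
t: 4.25
eef_pos: [0.4105, 0.3519, 0.026]
eef_rot: [2.221, 2.221, 0.005]
ft_force: [0.7, 0.6, 6.0]
opening: 0.433
grasp_force: 50.2
```

Emit:
drive_tool --targets '[[[0,0,0],[0,0,0],255],[[0,0,0],[0,0,0],255],[[0,0,0.03],[0,0,0],255],[[0,0,0.06],[0,0,0],255],[[0,0,0.1],[0,0,0],255],[[0,0,0.14],[0,0,0],255],[[0,0,0.177],[0,0,0],255],[[0,0,0.177],[0,0,0],255]]'

```text
t: 5.25
eef_pos: [0.4102, 0.352, 0.2035]
eef_rot: [2.22, 2.22, 0.008]
ft_force: [-0.6, 0.5, -5.5]
opening: 0.427
grasp_force: 52.0
```

```bash
python3 - <<'E'
from h import *
a=snap('scene','g1.png');o=observe();print(o['eef_pos'],o['opening'],o['grasp_force'],o['ft_force'])
b=a['frame'][120:400,200:480]; cv2.imwrite('pics/g1c.png',cv2.resize(b,None,fx=2,fy=2)[:,:,::-1])
E
```

```text
[0.40885319 0.35113791 0.20082493] 0.42891668190134963 51.94592548068613 [-0.78957498 -0.61911354 -5.94646932]
```

View pics/g1c.png

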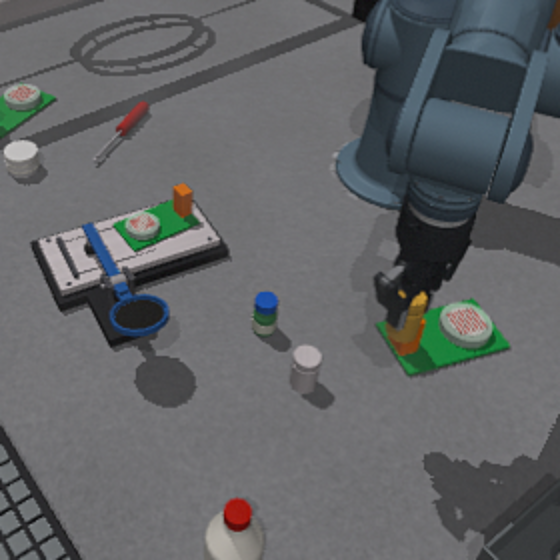

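The weight is held upright in the gripper, and the stage, pan and carrier are undisturbed.

Emit:
drive_tool --targets '[[[0.02,-0.025,0],[0,0,0],255],[[0.05,-0.063,0],[0,0,0],255],[[0.085,-0.107,0],[0,0,0],255],[[0.12,-0.151,0],[0,0,0],255],[[0.155,-0.195,0],[0,0,0],255],[[0.185,-0.233,0],[0,0,0],255],[[0.208,-0.262,-0.01],[0,0,0],255],[[0.208,-0.262,-0.03],[0,0,0],255]]'

```text
t: 6.3
eef_pos: [0.6173, 0.0869, 0.168]
eef_rot: [-2.224, -2.216, 0.003]
ft_force: [0.1, 0.0, -5.5]
opening: 0.426
grasp_force: 52.1
```

Emit:
drive_tool --targets '[[[0,0,-0.01],[0,0,0],255],[[0,0,-0.02],[0,0,0],255],[[0,0,-0.03],[0,0,0],255],[[0,0,-0.04],[0,0,0],255],[[0,0,-0.05],[0,0,0],255],[[0,0,-0.06],[0,0,0],255],[[0,0,-0.07],[0,0,0],255],[[0,0,-0.07],[0,0,0],255]]'

```text
t: 7.3
eef_pos: [0.6176, 0.0893, 0.1015]
eef_rot: [2.221, 2.221, 0.001]
ft_force: [0.9, 1.7, -2.9]
opening: 0.429
grasp_force: 52.2
```

```bash
python3 - <<'E'
from h import *
a=snap('scene');t=snap('top');o=observe();print(o['eef_pos'],o['eef_rot'],o['opening'],o['ft_force'])
p=cv2.resize(a['frame'][200:330,190:330],(600,557)); q=cv2.resize(t['frame'][110:240,190:320],None,fx=1.5,fy=1.5); p[:195,:195]=q
cv2.imwrite('pics/p1.png',p[:,:,::-1])
E
```

```text
[0.61742902 0.08923522 0.1014952 ] [2.22118202e+00 2.22095685e+00 7.43618240e-04] 0.4253703487182877 [ 1.85858123  1.38162034 -3.37587152]
```

View pics/p1.png

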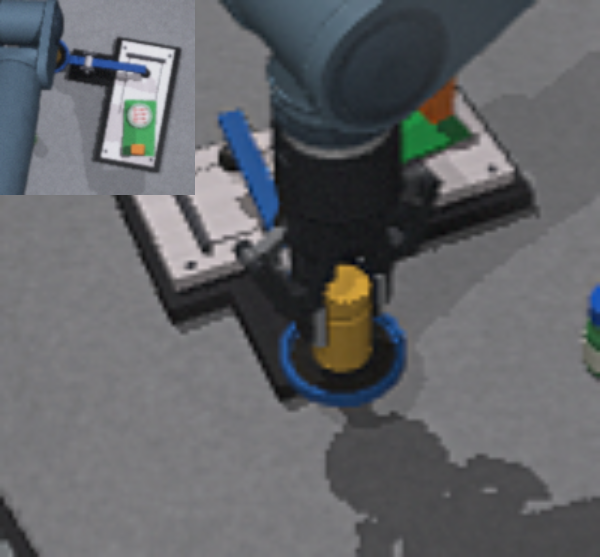

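The brass weight at (345,320) sits about centred in the pan, and the nose is raised. I'll press the last few millimetres to the stop, then release.

Emit:
drive_tool --targets '[[[0,0,-0.002],[0,0,0],255],[[0,0,-0.004],[0,0,0],255],[[0,0,-0.004],[0,0,0],255],[[0,0,-0.004],[0,0,0],130],[[0,0,-0.004],[0,0,0],100],[[0,0,-0.004],[0,0,0],60],[[0,0,-0.004],[0,0,0],0],[[0,0,-0.004],[0,0,0],0]]'

```text
t: 8.4
eef_pos: [0.6171, 0.0892, 0.0972]
eef_rot: [-2.222, -2.221, 0.0]
ft_force: [0.5, -1.1, -0.8]
opening: 0.999
grasp_force: 0.0
```

Emit:
drive_tool --targets '[[[0,0,0],[0,0,0],0],[[0,0,0],[0,0,0],0],[[0,0,0.02],[0,0,0],0],[[0,0,0.04],[0,0,0],0],[[0,0,0.07],[0,0,0],0],[[0,0,0.11],[0,0,0],0],[[-0.02,0,0.15],[0,0,0],0],[[-0.06,0,0.16],[0,0,0],0]]'

```text
t: 9.4
eef_pos: [0.5591, 0.089, 0.2633]
eef_rot: [2.217, 2.216, 0.01]
ft_force: [0.4, -0.1, -0.0]
opening: 1.003
grasp_force: 0.0
```

Emit:
drive_tool --targets '[[[-0.03,-0.02,0],[0,0,0],0],[[-0.06,-0.05,0],[0,0,0],0],[[-0.09,-0.08,0],[0,0,0],0],[[-0.12,-0.12,0],[0,0,0],0],[[-0.148,-0.16,0],[0,0,0],0],[[-0.148,-0.191,0],[0,0,0],0],[[-0.148,-0.191,0],[0,0,0],0],[[-0.148,-0.191,0],[0,0,0],0]]'

```text
t: 10.4
eef_pos: [0.4094, -0.1015, 0.2583]
eef_rot: [2.221, 2.22, 0.001]
ft_force: [-0.0, -0.1, 0.7]
opening: 0.998
grasp_force: 0.0
```

```bash
python3 - <<'E'
from h import *
a=snap('scene');o=observe();print(o['eef_pos'],o['eef_rot'],o['opening'],o['ft_force'])
m=cv2.inRange(a['hsv'],(3,150,80),(16,255,255));m[:,:280]=0;m[:,305:]=0;m[:200]=0;m[240:]=0
c=cv2.findNonZero(m);print(len(c),onz(a,c.mean((0,1)),.061))
p=cv2.resize(a['frame'][130:330,190:390],(600,600))
cv2.imwrite('pics/p2.png',p[:,:,::-1])
E
```

```text
[ 0.40937525 -0.10122317  0.25803162] [2.21994683e+00 2.22155269e+00 7.69519007e-04] 1.004459258074265 [0.03852097 1.41481784 0.32953187]
119 [ 0.4088925  -0.10227406  0.061     ]
```

View pics/p2.png

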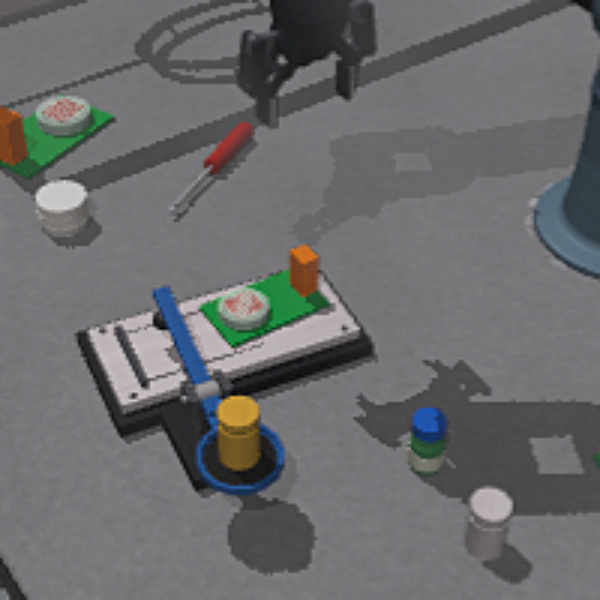

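The weight stands upright at (238,432) in the pan, the nose is up, and the carrier has not moved. The gripper is above the handle. Next I turn by +87° and descend.

Emit:
drive_tool --targets '[[[0,0,0],[0,0,0.3],0],[[0,0,0],[0,0,0.6],0],[[0,0,0],[0,0,0.9],0],[[0,0,0],[0,0,0.97],0],[[0,0,-0.02],[0,0,0.97],0],[[0,0,-0.05],[0,0,0.97],0],[[0,0,-0.08],[0,0,0.97],0],[[0,0,-0.08],[0,0,0.97],0]]'

```text
t: 11.45
eef_pos: [0.4077, -0.1005, 0.1752]
eef_rot: [-1.59, -2.703, 0.0]
ft_force: [-0.0, -0.4, 0.1]
opening: 1.0
grasp_force: 0.0
```

Emit:
drive_tool --targets '[[[0,0,0],[0,0,0.3],0],[[0,0,0],[0,0,0.6],0],[[0,0,0],[0,0,0.9],0],[[0,0,0],[0,0,0.97],0],[[0,0,0],[0,0,0.97],0],[[0,0,0],[0,0,0.97],0],[[0,0,0],[0,0,0.97],0],[[0,0,0],[0,0,0.97],0]]'

```text
t: 12.45
eef_pos: [0.4091, -0.1018, 0.1773]
eef_rot: [-0.861, -3.021, -0.0]
ft_force: [-0.3, -0.6, 0.3]
opening: 0.999
grasp_force: 0.0
```

Emit:
drive_tool --targets '[[[0,0,0],[0,0,0.3],0],[[0,0,0],[0,0,0.6],0],[[0,0,0],[0,0,0.9],0],[[0,0,0],[0,0,0.97],0],[[0,0,-0.02],[0,0,0.97],0],[[0,0,-0.04],[0,0,0.97],0],[[0,0,-0.055],[0,0,0.97],0],[[0,0,-0.055],[0,0,0.97],0]]'

```text
t: 13.45
eef_pos: [0.4083, -0.1013, 0.1212]
eef_rot: [-0.075, -3.138, -0.002]
ft_force: [0.3, -0.2, -0.2]
opening: 1.0
grasp_force: 0.0
```

```bash
python3 - <<'E'
from h import *
from scipy.spatial.transform import Rotation as R
a=snap('scene');o=observe();print(o['eef_pos'],R.from_rotvec(o['eef_rot']).as_matrix().round(3),o['qpos'])
p=cv2.resize(a['frame'][130:330,190:390],(600,600))
cv2.imwrite('pics/p3.png',p[:,:,::-1])
E
```

```text
[ 0.40900913 -0.10171236  0.12211736] [[-0.999  0.048 -0.001]
 [ 0.048  0.999  0.   ]
 [ 0.001  0.    -1.   ]] [-5.14173436e-01 -1.79547343e-01  2.20701159e+00 -1.72939778e-05
  1.11493206e+00 -2.03716022e+00]
```

View pics/p3.png

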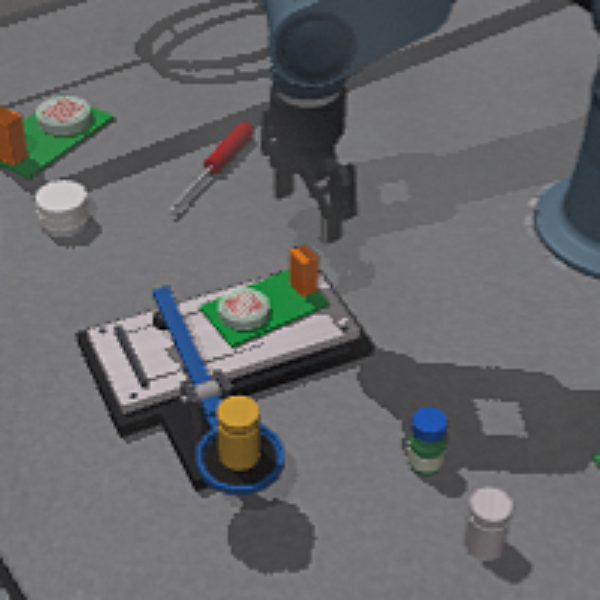

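The fingers straddle the handle in line with the carrier's y, and the weight is undisturbed.

Emit:
drive_tool --targets '[[[0,0,-0.03],[0,0,0],0],[[0,0,-0.055],[0,0,0],0],[[0,0,-0.074],[0,0,0],0],[[0,0,-0.074],[0,0,0],0],[[0,0,-0.074],[0,0,0],80],[[0,0,-0.074],[0,0,0],160],[[0,0,-0.074],[0,0,0],255],[[0,0,-0.074],[0,0,0],255]]' --squeeze 25

```text
t: 14.5
eef_pos: [0.4097, -0.102, 0.049]
eef_rot: [0.074, 3.14, -0.001]
ft_force: [-1.2, 0.3, 4.9]
opening: 0.324
grasp_force: 25.8
```

```bash
python3 - <<'E'
from h import *
a=snap('scene');o=observe();print(o['eef_pos'],o['opening'],o['grasp_force'],o['ft_force'])
p=cv2.resize(a['frame'][130:330,190:390],(600,600))
cv2.imwrite('pics/p4.png',p[:,:,::-1])
x=np.array([.984,-.1776]);y=np.array([.1776,.984]);home=np.array([.5808,-.1125])
print(home-.078*x-o['eef_pos'][:2])
E
```

```text
[ 0.40965536 -0.10199779  0.04902031] 0.32940470321966775 25.933626294136047 [-1.34206113  1.01209681  5.71450812]
[0.09439264 0.00335059]
```

View pics/p4.png

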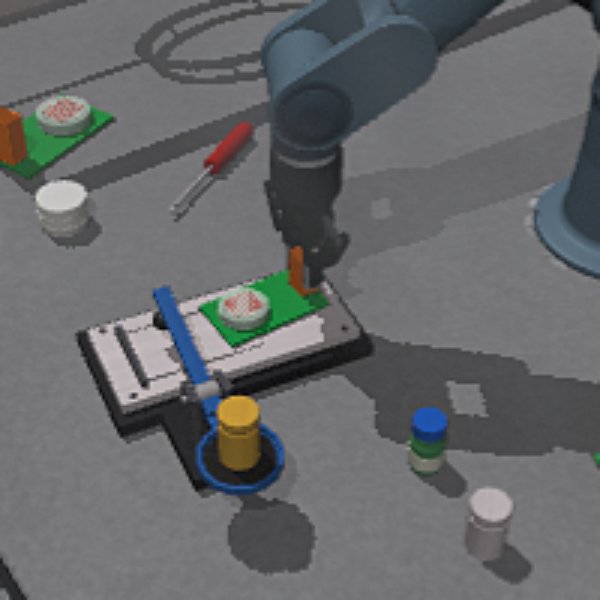

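The handle is gripped (28 mm opening), the carrier lies flat and the weight still stands. I'll straighten and centre it, then slide in.

Emit:
drive_tool --targets '[[[0.002,0.001,0],[0,0,-0.03],255],[[0.006,0.004,0],[0,0,-0.08],255],[[0.01,0.007,0],[0,0,-0.13],255],[[0.014,0.01,0],[0,0,-0.18],255],[[0.018,0.013,0],[0,0,-0.22],255],[[0.023,0.016,0],[0,0,-0.253],255],[[0.023,0.016,0],[0,0,-0.253],255],[[0.023,0.016,0],[0,0,-0.253],255]]'

```text
t: 15.55
eef_pos: [0.4323, -0.0862, 0.049]
eef_rot: [-0.282, -3.129, 0.001]
ft_force: [-3.1, -1.2, 6.3]
opening: 0.328
grasp_force: 25.8
```

```bash
python3 - <<'E'
from h import *
a=snap('scene');t=snap('top');o=observe();print(o['eef_pos'],o['ft_force'])
m=cv2.inRange(t['hsv'],(40,100,50),(85,255,255));m[:,:255]=0;m[:,305:]=0;m[:160]=0;m[222:]=0
c=cv2.findNonZero(m);print(None if c is None else len(c))
for n,s,roi in(('scene',a,(180,320,220,300)),('top',t,(140,230,250,315))):
    y0,y1,x0,x1=roi;m=cv2.inRange(s['hsv'],(40,100,50),(85,255,255));k=np.zeros_like(m);k[y0:y1,x0:x1]=m[y0:y1,x0:x1]
    n_,l,st,_=cv2.connectedComponentsWithStats(k)
    if n_<2: continue
    P=np.array([onz(s,p,.036)[:2]*1000 for p in cv2.findNonZero((l==1+np.argmax(st[1:,4])).astype(np.uint8))[:,0].astype(float)])
    print(n,st[1:,4],cv2.minAreaRect(P.astype(np.float32)))
E
```

```text
[ 0.43232702 -0.08622425  0.04899815] [-3.54946114 -0.37622684  5.68869716]
99
scene [358] ((483.9306945800781, -92.31867980957031), (74.02783203125, 125.11441802978516), 79.83256530761719)
top [99] ((515.560791015625, -101.70376586914062), (69.73072052001953, 53.99870300292969), 78.68384552001953)
```

The carrier is at −10.2°, matching the stage. I'll slide it in.

Emit:
drive_tool --targets '[[[0.008,-0.001,0],[0,0,0],255],[[0.019,-0.003,0],[0,0,0],255],[[0.03,-0.005,0],[0,0,0],255],[[0.041,-0.007,0],[0,0,0],255],[[0.052,-0.009,0],[0,0,0],255],[[0.062,-0.011,0],[0,0,0],255],[[0.068,-0.012,0],[0,0,0],255],[[0.071,-0.0125,0],[0,0,0],255]]'

```text
t: 16.65
eef_pos: [0.5014, -0.098, 0.0489]
eef_rot: [-0.28, -3.123, -0.001]
ft_force: [-13.6, 1.1, 17.2]
opening: 0.329
grasp_force: 27.2
```

```bash
python3 - <<'E'
from h import *
a=snap('scene');o=observe();print(o['eef_pos'],o['ft_force'],o['opening'])
p=cv2.resize(a['frame'][180:310,190:320],(600,600))
cv2.imwrite('pics/p5.png',p[:,:,::-1])
E
```

```text
[ 0.50195028 -0.09805866  0.04891738] [-10.45769197   1.94264987  15.29911604] 0.32544162828165213
```

View pics/p5.png

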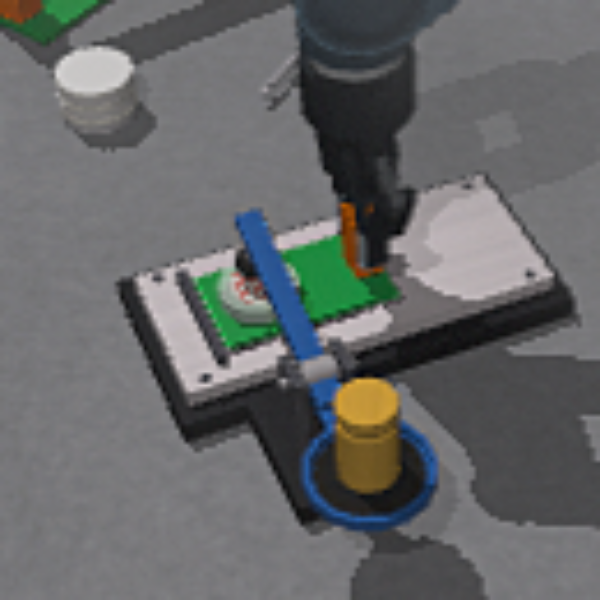

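The carrier is against the dark stop bar (contact force about 10 N), the dish is under the raised nose and the weight is standing. Now I let go and rise.

Emit:
drive_tool --targets '[[[-0.001,0,0],[0,0,0],255],[[-0.001,0,0],[0,0,0],140],[[-0.001,0,0],[0,0,0],70],[[-0.001,0,0],[0,0,0],0],[[-0.001,0,0],[0,0,0],0],[[-0.001,0,0.02],[0,0,0],0],[[-0.001,0,0.06],[0,0,0],0],[[-0.001,0,0.1],[0,0,0],0]]'

```text
t: 17.7
eef_pos: [0.5018, -0.0982, 0.1491]
eef_rot: [-0.282, -3.128, -0.0]
ft_force: [-0.0, -0.6, 0.2]
opening: 0.999
grasp_force: 0.0
```

Emit:
drive_tool --targets '[[[-0.01,-0.01,0.03],[0,0,0],0],[[-0.03,-0.04,0.06],[0,0,0],0],[[-0.05,-0.08,0.1],[0,0,0],0],[[-0.07,-0.12,0.12],[0,0,0],0],[[-0.07,-0.16,0.12],[0,0,0],0],[[-0.07,-0.2,0.12],[0,0,0],0],[[-0.07,-0.2,0.12],[0,0,0],0],[[-0.07,-0.2,0.12],[0,0,0],0]]'

```text
t: 18.7
eef_pos: [0.432, -0.2977, 0.268]
eef_rot: [-0.282, -3.128, -0.001]
ft_force: [0.8, 0.4, 0.7]
opening: 0.998
grasp_force: 0.0
```

```bash
python3 - <<'E'
from h import *
a=snap('scene');o=observe();print(o['t'],o['eef_pos'],o['ft_force'])
x=np.array([.984,-.1776]);y=np.array([.1776,.984]);home=np.array([.5808,-.1125])
m=cv2.inRange(a['hsv'],(3,150,80),(16,255,255));k=np.zeros_like(m);k[200:250,255:300]=m[200:250,255:300]
c=cv2.findNonZero(k);p=onz(a,c.mean((0,1)),.061)[:2];print(len(c),p,x@(p-home),y@(p-home))
p=cv2.resize(a['frame'][180:310,190:320],(600,600))
cv2.imwrite('pics/p6.png',p[:,:,::-1])
E
```

```text
18.75 [ 0.4321214  -0.29739161  0.26802568] [-0.48528342  0.29064114 -0.03647411]
118 [ 0.50145098 -0.09908359] -0.08046219309152365 -0.0008906386316970182
```

View pics/p6.png

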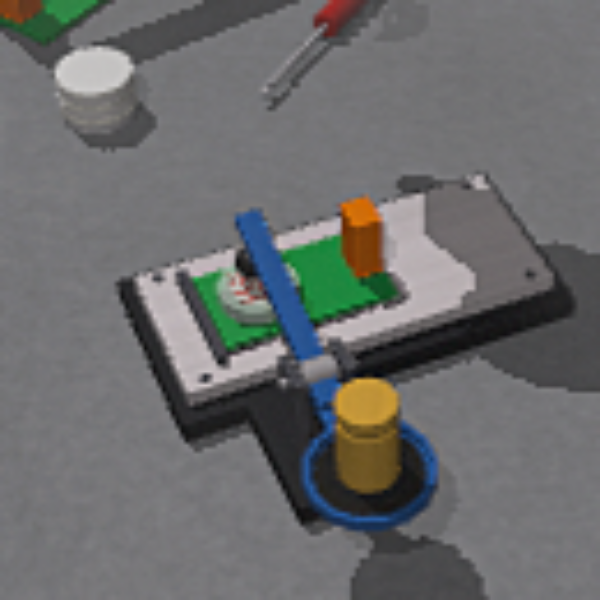

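The handle is at stage x −80 mm, y −1 mm, the carrier is straight against the stop, the weight stands in the pan, and the gripper is clear.

```bash
python3 -c "from workcell import sign_off;print(sign_off())"
```

```text
the job is handed in; nothing more can be done
None
```

I handed the job in at about 19 s: the brass weight is standing in the pan and holding the arm open, the carrier is home against the stop (handle measured at x −80 mm, y −1 mm), and the gripper is clear of everything; the hand-in returned no verdict.

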